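# Tap-test an amplifier board for loose joints

## Task

Tap-test the amplifier board for loose joints: with a fingertip, lightly touch the top of the box-shaped relay first, then the top of the finned heat sink, then the top of the tall capacitor. Touch only, never hard: do not pick up or shift the board and its holder, do not touch the small parts on the board, and leave the loose things around it as they are. Finish clear of everything.

Things in the scene. Friction and masses are not known exactly. Their poses are not given: they have to be found in the camera images.
- holder: The board's holder, loose on the grey mat (1.5 kg): aluminium base plate 220 (x) x 160 (y) x 10 mm; four sprung posts carry the red circuit board level above it, same outline and axes, 3 mm thick, its upper face 33 mm above the origin. Origin: centre of the plate's underside, on the mat, 4 mm above the table; x along the long side, z up. Any yaw.
- board (a joint): How far the board has sunk on its sprung posts, in m, 0 untouched, positive down. All parts on the board sink with it, level. About 0.6 N per mm; it meets a hard stop at 9 mm (about 5.4 N). It springs back when let go.
- relay_top (a point): Centre of the flat top of the relay: a plain low white box, 30 (x) x 26 (y) mm and 22 mm tall, standing alone in the middle of one long side of the board, at (0, -45) mm in the holder's axes; its top is 55 mm above the holder's origin. Axes as the holder's.
- heatsink_top (a point): Centre of the top of the finned aluminium heat sink: a block of 7 upright fins, 50 (x) x 30 (y) mm and 38 mm tall, at (65, 40) mm in the holder's axes; its top is 71 mm above the holder's origin. It can be touched anywhere on the fin tops. Axes as the holder's.
- capacitor_top (a point): Centre of the flat top of the tall capacitor: an upright black cylinder, 30 mm across and 50 mm tall, with an aluminium disc on its top, at (-65, 40) mm in the holder's axes; its top is 83 mm above the holder's origin, the highest thing on the board. Axes as the holder's.
- small_parts: The small parts on the board, not to be touched: two little black capacitors, 16 mm across and 20 mm tall, at (-88, -32) and (-66, -52) mm, and a black block 24 x 10 x 14 mm tall at (78, -45) mm in the holder's axes. Origin: centre of the board's upper face; axes as the holder's.
- spare_a: Loose spare capacitor standing on the mat beside one end of the holder, black cylinder 25 mm across, 40 mm tall; origin at the centre of its underside. Leave alone.
- spare_b: A second, equal loose spare capacitor beside the other end. Leave alone.
- carton: Small open cardboard box, 70 x 60 x 45 mm tall, loose on the mat; origin at the centre of its underside. Leave alone.
- screwdriver: Screwdriver with a blue handle, 170 mm long, lying on the mat along its own x. Leave alone.

How it is judged:
On the way, in this order (a step that is already met when the one before it is completed fails the run):
1. A fingertip touches the relay and presses it down a little (contact force between the fingers and relay above 0.4 N and value of joint board above 0.0004 m), for 0.04 s.
2. then the heat sink (contact force between the fingers and heatsink above 0.4 N and value of joint board above 0.0004 m), for 0.04 s.
3. then the tall capacitor (contact force between the fingers and capacitor above 0.4 N and value of joint board above 0.0004 m), for 0.04 s.
At the end, for the whole second after the job is handed in: Relay, heat sink and tall capacitor were touched from above in that order (over 0.4 N, board sunk over 0.4 mm); the board is back up within 1 mm and still; the holder is within 12 mm of its start and level, the loose things within 15 mm of theirs (value of joint board below 0.001 m and velocity of joint board below 0.01 m/s and distance of holder from where it was at the start of the episode below 0.012 m and angle between holder's own z axis and vertical below 0.03 rad and distance of each of spare_a, spare_b, carton, screwdriver from where it was at the start of the episode below 0.015 m).
It fails at once if The board or a part on it is pushed harder than 15 N (contact force between any of the fingers, the arm and board above 15 N).
It fails at once if One of the small parts on the board is touched (over 0.5 N) (contact force between any of the fingers, the arm and small_parts above 0.5 N).
It fails at once if The holder is shifted by more than 15 mm, lifted by more than 5 mm or tipped, or the board is pulled up on its posts (distance of holder from where it was at the start of the episode above 0.015 m or height (world z) of holder above 0.009 m or angle between holder's own z axis and vertical above 0.1 rad or value of joint board below -0.0015 m).
It fails at once if A loose thing around the board is shifted by more than 20 mm, lifted or knocked over (distance of any of spare_a, spare_b, carton, screwdriver from where it was at the start of the episode above 0.02 m or angle between any of spare_a, spare_b, carton's own z axis and vertical above 0.3 rad).
It also fails if it takes over 45 s, if anything falls off the work surface, if the arm or the gripper's body presses on something with over 40 N, if the wrist force passes 120 N, or if a joint passes its speed limit or range.

## Robot

A 6-joint arm with a two-finger parallel gripper is mounted at the origin on the work surface. World frame = base frame: x ahead of the robot, y to its left, z up, the work surface at z = 0. Lengths are in m, angles in rad, forces in N, time in s.
With the tool pointing down it reaches from about 0.3 to 0.775 m from the base axis. Payload 14.6 kg.
Tool frame: the origin (TCP) lies between the finger pads; the fingertips stand 14 mm ahead of it and the grasp point (between the pads) lies 5 mm behind it; z points along the fingers, y is the line along which they close (so a half turn about z gives the same grasp; the last joint's range is limited). The gripper opens to 94 mm and grips with 3 to 60 N. Pads are 16 mm wide; open, the fingers measure 119 mm over their backs; the gripper's body (75 mm by 177 mm) begins 78 mm behind the grasp point.
Start: joints at [1.108, 0.3, 1.521, -0, 1.321, -0.067], TCP at [0.212, 0.507, 0.219] pointing down, gripper open.
Joint ranges: [-3.03, 3.03], [-0.79, 2.21], [0.23, 2.52], [-1.04, 4.18], [0, 3.07], [-2.55, 2.55]. Speed limits (rad/s): [2.22, 2.22, 2.57, 3.14, 3.14, 3.14].

## Interface

Orientations are given as [roll, pitch, yaw] about the fixed x, y, z axes, in that order (R = Rz(yaw) Ry(pitch) Rx(roll)).
In Python, from station import ctrl gives the robot as it stands. The module is installed in compiled form; this text tells all that it offers.
- The arm moves only by the tool move_arm, never from a script. Its argument "targets" is a list of rows, each a list of 7 numbers: the opening, from -1 (shut) to 1 (fully open), then the shift along the tool's x, y, z in units of 50 mm (1.0 is 50 mm), then the turn, a rotation vector about the tool's x, y, z in rad. A call has 1 to 12 rows; each row is the pose to reach, as a shift and turn from the pose commanded when the call began, along the tool's axes at that moment; what a row does not reach only later rows make up. A row lasts 1/10 s, in which the tool goes at most 50 mm and 8.59 degrees, less where a joint would pass 70% of its speed; a pose out of reach is approached as far as the arm can. A call with a gripper value outside its range is refused whole. The fingers move at their own pace and stop on an object; "grip_force" is the grip in N (left out, the last holds). Time passes only in rows, so rows that repeat a pose let the fingers close. It gives the time, the measured TCP pose, the force, the opening and the grip force at its end, in the units of the state.
- ctrl.get_obs(): the state, without advancing time (a new reading comes with each control period).
- ctrl.camera(name): name is "side" or "top" or "wrist"; returns (picture, depth): 400x640x3 uint8, red, green, blue; 400x640 float32, m along the optical axis (not along the pixel's ray), 0 where there is no reading.
- ctrl.camera_params(name): a dict with "intrinsics" (3x3 intrinsics, pixels), "k1" (the pictures are not rectified: a ray, as slopes to the right and down, at radius r is drawn at 1 + k1 r^2 times it, then the intrinsics apply), "rvec" (rotation vector, rad) and "tvec" (3), from world to camera coordinates, as OpenCV has them; the wrist camera has in their place "T_tool_cam" (4x4, takes a point from camera to tool coordinates, whose origin is the TCP and whose axes are the flange's). Camera axes: x right, y down, z forward; pixel columns grow to the right and rows downward; lengths in m; the calibration is good to about 2 mm. A picture is of the moment at which its call begins: read the wrist's pose just before it. camera_params takes no time and is no camera call.
- ctrl.hand_in(): hands the job in; it is judged then, once.
Trained networks look in the newest picture that a camera, given by its name, has taken for a name from the list of things; names that differ only in an ending like _2 or _b are one class to them, and where a whole thing is asked for, a point or a joint stands for the part that bears it (a point fixed in the world has none). Each returns a list of dicts, best first, with "score" (0 to 1); they miss things now and then, are a little off and sometimes report something else, mostly with a low value. They report only what shows in the picture. A call takes as long as a camera call.
- ctrl.cut_out(camera, target): "region" (400x640 bool, what is visible of it) and "point" ([column, row] in pixels, amid what is visible of it).
- ctrl.tip_of(camera, target): "point" ([column, row] in pixels: a listed point, or the origin of a listed thing).
The state is a dict: "time_s": time; "qpos": joint angles; "joint_vel": joint speeds; "tau": joint torques, N m; "ee_pos": TCP position; "eef_rot": TCP orientation; "force": force on the tool from outside, world axes, zero at the start; "moment": the same for the moment, N m; "grip_width": finger opening in m; "grip_force": force on a finger pad.
Only numpy, scipy, OpenCV 4.12 (cv2) and the standard library are available. Lean on these libraries where they do the work, as an engineer would, in place of code of your own. Each camera call takes 0.05 s, during which the arm holds its last target. There are 200 camera calls.

## Working session

There is one attempt and no reset: what is moved stays moved. The work goes in short steps, Python scripts to look and compute and a tool call to move; the robot and the scene stay as the last step left them, time stands still between calls to the robot, and variables do not carry over. Pictures are saved under pics/ and viewed, at most 10 in all, crops included, and the job is handed in when it is done.

Besides the shell and the picture viewer there is one more tool, called after "Request:" in YAML: its name, and indented under it one key for each argument. move_arm: Moves the arm, as the interface text tells. Its arguments: {"type":"object","properties":{"targets":{"type":"array"},"grip_force":{"type":"number"}},"required":["targets"]}

```bash
mkdir -p pics
cat > h.py <<'E'
import numpy as np, cv2
from station import ctrl
from scipy.spatial.transform import Rotation as R
def ray(cam,px):
    p=ctrl.camera_params(cam);K=np.array(p["intrinsics"]);k1=p["k1"]
    d=cv2.undistortPoints(np.array(px,float).reshape(-1,1,2),K,np.array([k1,0,0,0,0.]))[:,0]
    return np.c_[d,np.ones(len(d))],p
def world(cam,px,z=None,depth=None):
    r,p=ray(cam,px)
    if "rvec" in p:
        A=cv2.Rodrigues(np.array(p["rvec"],float))[0].T; c=-A@np.array(p["tvec"],float).ravel()
    else:
        o=ctrl.get_obs();T=np.array(p["T_tool_cam"]);W=R.from_euler("xyz",o["eef_rot"]).as_matrix()
        A=W@T[:3,:3]; c=W@T[:3,3]+o["ee_pos"]
    d=r@A.T
    s=(z-c[2])/d[:,2] if z is not None else np.asarray(depth)
    return c+d*s[:,None]
E
python3 - <<'E'
from h import *
print(ctrl.get_obs())
for cam in ("top","side"):
    im,d=ctrl.camera(cam); cv2.imwrite(f"pics/{cam}0.png",im[:,:,::-1])
    for n,z in (("relay_top",.059),("heatsink_top",.075),("capacitor_top",.087),("holder",.004),("spare_a",.004),("carton",.004)):
        for r in ctrl.tip_of(cam,n)[:2]: print(cam,n,round(r["score"],2),np.round(r["point"],1),world(cam,[r["point"]],z)[0].round(4))
E
```

```text
{'time_s': 0.0, 'qpos': array([ 1.10839213e+00,  3.00482280e-01,  1.52159175e+00, -2.54484865e-05,
        1.32068989e+00, -6.66333297e-02]), 'joint_vel': array([-0.00054106, -0.00042213, -0.00038054,  0.00043007, -0.00040418,
       -0.00027015]), 'tau': array([-3.58776102e-03, -5.31799579e+01, -3.52743924e+01,  7.07046990e-02,
        2.43104144e-02, -7.24425627e-05]), 'ee_pos': array([0.21194984, 0.50725067, 0.21887567]), 'eef_rot': array([-3.14042235e+00, -5.33929524e-05,  2.74582807e+00]), 'force': array([ 0.21771248, -0.32580544, -0.50572736]), 'moment': array([ 0.00180402,  0.01809617, -0.01336452]), 'grip_force': 0.0, 'grip_width': 0.0941665685491869}
top relay_top 0.63 [346.3 155.1] [ 0.68   -0.0199  0.059 ]
top relay_top 0.56 [362.4 202.5] [ 0.5718 -0.0583  0.059 ]
top heatsink_top 0.8 [347.1 157.2] [ 0.673  -0.0207  0.075 ]
top capacitor_top 0.6 [315.7 203.7] [0.5664 0.0484 0.087 ]
top holder 0.65 [345.8 191.4] [ 0.5996 -0.0238  0.004 ]
top spare_a 0.59 [401.5 141.1] [ 0.7243 -0.1573  0.004 ]
top spare_a 0.55 [292.2 234.1] [0.4945 0.1036 0.004 ]
top carton 0.58 [305.5 139.9] [0.7232 0.0758 0.004 ]
side relay_top 0.57 [353.4 237. ] [ 0.5864 -0.057   0.059 ]
side heatsink_top 0.56 [383.  207.6] [ 0.6796 -0.0197  0.075 ]
side capacitor_top 0.66 [320.7 200.3] [0.5662 0.0492 0.087 ]
side holder 0.8 [349.7 249.1] [ 0.5929 -0.034   0.004 ]
side spare_a 0.82 [432.  267.2] [ 0.7143 -0.154   0.004 ]
side spare_a 0.64 [285.9 223.5] [0.5039 0.1066 0.004 ]
side carton 0.87 [371.6 203.1] [0.7216 0.0838 0.004 ]
side carton 0.28 [347.4 247.3] [ 0.5913 -0.027   0.004 ]
```

Run:
```python
import cv2,numpy as np
a=cv2.resize(cv2.imread("pics/top0.png")[90:290,220:460],(600,500));b=cv2.resize(cv2.imread("pics/side0.png")[150:310,240:480],(600,400))
cv2.imwrite("pics/a.png",a);cv2.imwrite("pics/b.png",b)
```

```text
(no output)
```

View pics/a.png

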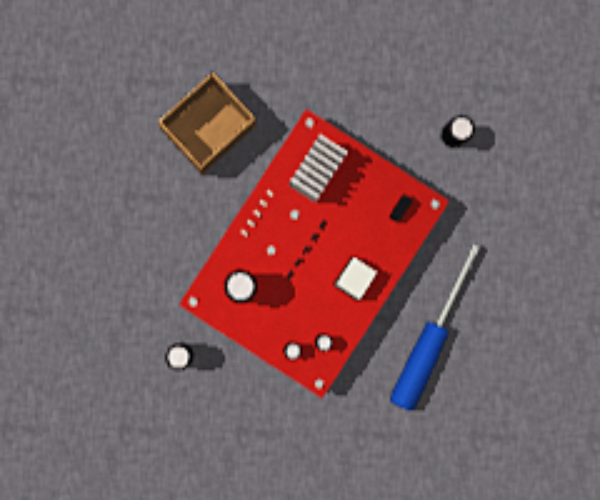

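View pics/b.png

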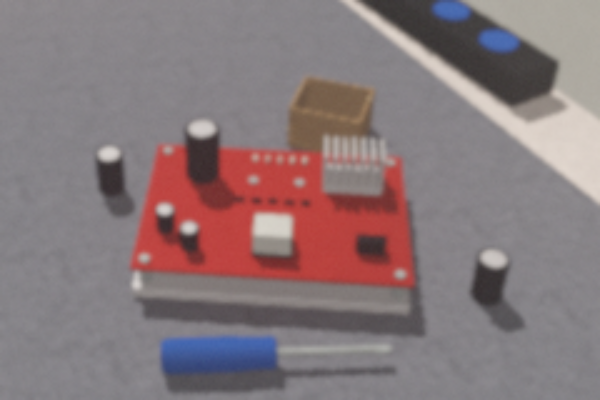

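Request:
move_arm:
  targets:
    - [-1,-11,-7.6,0,0,0,0]
    - [-1,-11,-7.6,0,0,0,0]
    - [-1,-11,-7.6,0,0,0,0]
    - [-1,-11,-7.6,0,0,0,0]
    - [-1,-11,-7.6,0,0,0,0]
    - [-1,-11,-7.6,0,0,0,0]
    - [-1,-11,-7.6,0,0,0,0]
    - [-1,-11,-7.6,0,0,0,0]
    - [-1,-11,-7.6,0,0,0,0]
    - [-1,-11,-7.6,0,0,0,0]
    - [-1,-11,-7.6,0,0,0,0]
    - [-1,-11,-7.6,0,0,0,0]

```text
time_s: 1.9
ee_pos: [0.5368, 0.0004, 0.2196]
eef_rot: [3.141, 0.0, 2.746]
force: [0.4, 0.4, 0.0]
grip_width: 0.002
grip_force: 0.0
```

Run:
```python
from h import *
o=ctrl.get_obs();print(o["ee_pos"],o["joint_vel"].round(2))
im,d=ctrl.camera("wrist"); cv2.imwrite("pics/w.png",im[:,:,::-1])
W=R.from_euler("xyz",o["eef_rot"]).as_matrix()
for n,z in (("relay_top",.059),("heatsink_top",.075),("capacitor_top",.087)):
    for r in ctrl.tip_of("wrist",n)[:2]:
        w=world("wrist",[r["point"]],z)[0]; print(n,round(r["score"],2),np.round(r["point"],1),w.round(4),"depth pt",world("wrist",[r["point"]],depth=[d[int(r["point"][1]),int(r["point"][0])]])[0].round(4),"tool shift",((w-o["ee_pos"])@W/.05).round(2))
```

```text
[5.36831498e-01 3.77568173e-04 2.19610696e-01] [-0.78  0.57 -0.71  0.    0.13 -0.78]
relay_top 0.68 [280.6 248.4] [ 0.5723 -0.0573  0.059 ] depth pt [ 0.5728 -0.0578  0.0573] tool shift [-1.1  -0.79  3.21]
capacitor_top 0.85 [375.6 205.6] [0.558  0.0471 0.087 ] depth pt [0.558  0.0471 0.0868] tool shift [-0.03  1.02  2.65]
capacitor_top 0.59 [200.3 223.6] [ 0.5127 -0.1031  0.087 ] depth pt [ 0.5214 -0.1302  0.0263] tool shift [-0.35 -2.1   2.65]
```

View pics/w.png

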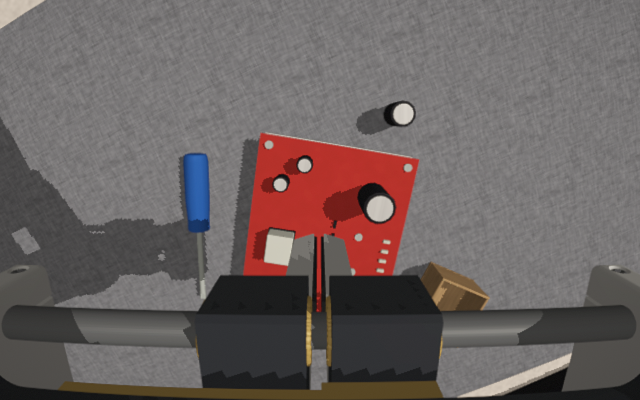

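Request:
move_arm:
  targets:
    - [-1,-0.9,-0.6,0,0,0,0]
    - [-1,-1.0,-0.75,0.5,0,0,0]
    - [-1,-1.0,-0.75,1.5,0,0,0]
    - [-1,-1.0,-0.75,2.0,0,0,0]
    - [-1,-1.0,-0.75,2.2,0,0,0]
    - [-1,-1.0,-0.75,2.2,0,0,0]
    - [-1,-1.0,-0.75,2.2,0,0,0]

```text
time_s: 2.8
ee_pos: [0.5684, -0.0509, 0.1112]
eef_rot: [3.141, 0.002, 2.747]
force: [0.7, 0.4, 0.4]
grip_width: 0.0006
grip_force: 0.0
```

Run:
```python
from h import *
o=ctrl.get_obs();print(o["ee_pos"],o["joint_vel"].round(2),o["force"])
W=R.from_euler("xyz",o["eef_rot"]).as_matrix()
print(((np.array([.5725,-.0577,.059+.014])-o["ee_pos"])@W/.05).round(2))
```

```text
[ 0.56836984 -0.05085782  0.11119101] [-0.01 -0.01 -0.01 -0.   -0.   -0.  ] [0.7383421  0.4365138  0.37201645]
[-0.13 -0.09  0.76]
```

Request:
move_arm:
  targets:
    - [-1,-0.13,-0.1,0.3,0,0,0]
    - [-1,-0.13,-0.1,0.6,0,0,0]
    - [-1,-0.13,-0.1,0.7,0,0,0]
    - [-1,-0.13,-0.1,0.76,0,0,0]
    - [-1,-0.13,-0.1,0.8,0,0,0]
    - [-1,-0.13,-0.1,0.82,0,0,0]
    - [-1,-0.13,-0.1,0.82,0,0,0]
    - [-1,-0.13,-0.1,0.82,0,0,0]

```text
time_s: 3.6
ee_pos: [0.5719, -0.0585, 0.0688]
eef_rot: [3.142, 0.0, 2.746]
force: [-2.1, 0.3, 3.2]
grip_width: 0.0004
grip_force: 1.4
```

Request:
move_arm:
  targets:
    - [-1,0,0,-0.4,0,0,0]
    - [-1,0,0,-1.0,0,0,0]
    - [-1,-0.4,0.4,-1.0,0,0,0]
    - [-1,-0.9,0.8,-1.0,0,0,0]
    - [-1,-1.4,1.2,-1.0,0,0,0]
    - [-1,-1.6,1.5,-1.0,0,0,0]
    - [-1,-1.6,1.5,-0.9,0,0,0]
    - [-1,-1.6,1.5,-0.8,0,0,0]
    - [-1,-1.6,1.5,-0.8,0,0,0]

```text
time_s: 4.5
ee_pos: [0.6734, -0.0206, 0.1073]
eef_rot: [-3.141, -0.002, 2.745]
force: [-0.3, 0.7, 0.1]
grip_width: 0.0004
grip_force: 0.0
```

Run:
```python
from h import *
o=ctrl.get_obs();print(o["ee_pos"],o["joint_vel"].round(2),o["force"])
W=R.from_euler("xyz",o["eef_rot"]).as_matrix()
print(((np.array([.674,-.0215,.089])-o["ee_pos"])@W/.05).round(2))
im,d=ctrl.camera("side"); cv2.imwrite("pics/s1.png",cv2.resize(im[150:310,240:480,::-1],(600,400)))
```

```text
[ 0.67342252 -0.02060418  0.10734649] [-0.   -0.01 -0.01 -0.    0.01  0.  ] [-0.31933835  0.67348215  0.14695727]
[-0.02 -0.01  0.37]
```

View pics/s1.png

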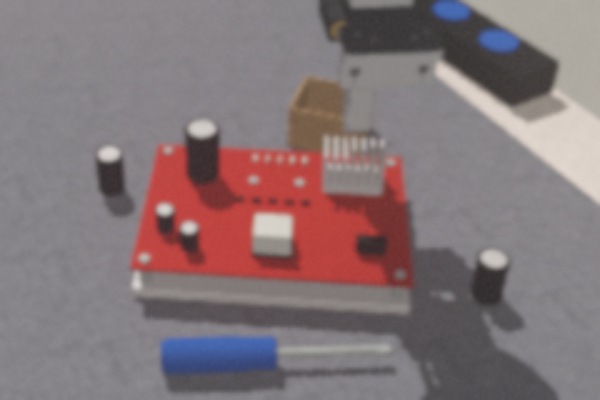

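The scene is unmoved since the relay tap, and the finger tip at about (355, 130) stands over the heat sink's fins.

Request:
move_arm:
  targets:
    - [-1,0,0,0.2,0,0,0]
    - [-1,0,0,0.3,0,0,0]
    - [-1,0,0,0.37,0,0,0]
    - [-1,0,0,0.41,0,0,0]
    - [-1,0,0,0.43,0,0,0]
    - [-1,0,0,0.43,0,0,0]
    - [-1,0,0,0.43,0,0,0]

```text
time_s: 5.25
ee_pos: [0.6746, -0.0202, 0.0872]
eef_rot: [3.142, 0.0, 2.746]
force: [-0.1, -0.6, 1.1]
grip_width: 0.0005
grip_force: 0.6
```

Request:
move_arm:
  targets:
    - [-1,0,0,0.04,0,0,0]
    - [-1,0,0,0.04,0,0,0]
    - [-1,0,0,0.04,0,0,0]

```text
time_s: 5.55
ee_pos: [0.6747, -0.0202, 0.0852]
eef_rot: [3.141, 0.001, 2.746]
force: [0.2, -0.4, 2.4]
grip_width: 0.0004
grip_force: 1.3
```

Request:
move_arm:
  targets:
    - [-1,0,0,-0.5,0,0,0]
    - [-1,0,0,-1.0,0,0,0]
    - [-1,0.6,0.1,-1.0,0,0,0]
    - [-1,1.2,0.2,-1.0,0,0,0]
    - [-1,1.8,0.3,-1.0,0,0,0]
    - [-1,2.4,0.4,-1.0,0,0,0]
    - [-1,2.55,0.42,-0.8,0,0,0]
    - [-1,2.55,0.42,-0.7,0,0,0]
    - [-1,2.55,0.42,-0.7,0,0,0]
    - [-1,2.55,0.42,-0.7,0,0,0]

```text
time_s: 6.55
ee_pos: [0.5657, 0.0477, 0.1196]
eef_rot: [-3.141, -0.0, 2.745]
force: [-0.1, -0.2, -0.3]
grip_width: 0.0003
grip_force: 0.0
```

Run:
```python
from h import *
o=ctrl.get_obs();print(o["ee_pos"],o["joint_vel"].round(2),o["force"])
W=R.from_euler("xyz",o["eef_rot"]).as_matrix()
print(((np.array([.565,.0484,.101])-o["ee_pos"])@W/.05).round(2))
im,d=ctrl.camera("side"); cv2.imwrite("pics/s2.png",cv2.resize(im[150:310,240:480,::-1],(600,400)))
```

```text
[0.56565104 0.04773936 0.11961201] [-0.   -0.01 -0.    0.    0.    0.  ] [-0.06615263 -0.24609588 -0.26426457]
[0.02 0.01 0.37]
```

View pics/s2.png

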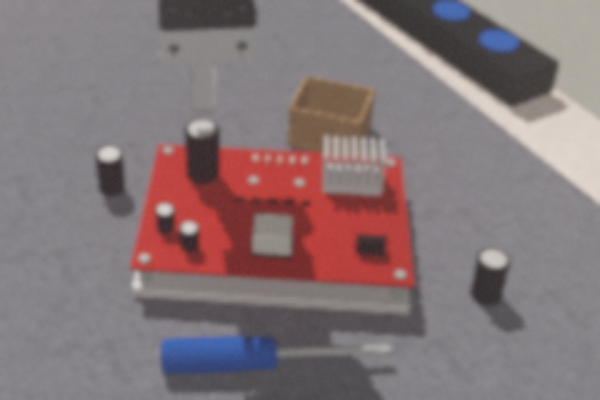

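The finger, at (205, 100), is right above the tall capacitor's disc at (203, 130), and everything else is unmoved.

Request:
move_arm:
  targets:
    - [-1,0,0,0.2,0,0,0]
    - [-1,0,0,0.3,0,0,0]
    - [-1,0,0,0.37,0,0,0]
    - [-1,0,0,0.41,0,0,0]
    - [-1,0,0,0.45,0,0,0]
    - [-1,0,0,0.45,0,0,0]
    - [-1,0,0,0.45,0,0,0]

```text
time_s: 7.3
ee_pos: [0.565, 0.0483, 0.0977]
eef_rot: [3.142, 0.0, 2.746]
force: [-2.0, -0.4, 1.7]
grip_width: 0.0005
grip_force: 1.1
```

Request:
move_arm:
  targets:
    - [-1,0,0,0.02,0,0,0]
    - [-1,0,0,0.02,0,0,0]
    - [-1,0,0,-0.5,0,0,0]
    - [-1,0,0,-1.2,0,0,0]
    - [-1,0,0,-2.0,0,0,0]
    - [-1,0,0,-2.5,0,0,0]
    - [-1,0,0,-2.5,0,0,0]
    - [-1,0,0,-2.5,0,0,0]
    - [-1,0,0,-2.5,0,0,0]

```text
time_s: 8.2
ee_pos: [0.5645, 0.0484, 0.221]
eef_rot: [-3.141, -0.002, 2.746]
force: [-0.3, 0.0, -0.6]
grip_width: 0.0005
grip_force: 0.0
```

Run:
```python
from h import *
o=ctrl.get_obs();print(o["ee_pos"],o["force"])
print(ctrl.hand_in())
```

```text
[0.56451089 0.04838686 0.22099984] [-0.25477969  0.0137438  -0.57761728]
the job is handed in; nothing more can be done
None
```

I tapped the relay, then the heat sink, then the tall capacitor, reading about 2–3 N upward on the tool each time; nothing had visibly shifted in the last picture (before the capacitor tap), and I lifted the arm clear at 8.2 s and handed the job in, but no verdict came back.

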